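# Put the dye saucepan on the bench hob's heating plate

### The arm

A 7-joint arm with a two-finger parallel gripper is mounted at the origin on the work surface. World frame = base frame: x ahead of the robot, y to its left, z up, the work surface at z = 0. Lengths are in m, angles in rad, forces in N, time in s.
With the tool pointing down it reaches from about 0.425 to 0.925 m from the base axis. Payload 6.8 kg.
Tool frame: the origin (TCP) lies on the front face of the gripper's body, between the roots of the fingers; the fingertips stand 73 mm ahead of it and the grasp point (between the pads) lies 54 mm ahead of it; z points along the fingers, y is the direction in which the jaws open and shut (so a half turn about z gives the same grasp; the last joint's range is limited). The gripper opens to 85 mm and grips with 20 to 120 N. Pads are 22 mm wide; open, the fingers measure 114 mm over their backs; the gripper's body (76 mm by 85 mm) begins 54 mm behind the grasp point. The pads swing forward as they close: fully open they stand 13 mm farther back than shut.
Start: joints at [-1.302, 0.477, 0.022, 1.555, -0.011, 1.109, -0.083], TCP at [0.248, 0.628, 0.304] pointing down, gripper open.
Joint ranges: [-2.96, 2.96], [-0.34, 2.1], [-1.41, 1.46], [0.24, 2.44], [-1.37, 4.51], [0.17, 1.92], [-2.96, 2.96]. Speed limits (rad/s): [2.39, 2.39, 3.14, 3.14, 3.14, 3.14, 3.14].

### API

Orientations are given as a rotation vector (axis times angle).
In Python, from bench import * gives the robot as it stands.
- The arm moves only by the tool jog_arm, never from a script. Its argument "plan" is a list of rows, each a list of 2 entries, a list of its own where there are three numbers: the shift along the world's x, y, z in cm, then the turn about the world's z in rad. In form: [[[tx, ty, tz], twist], ...]. A call has 1 to 12 rows; each row shifts and turns the commanded pose from where the row before left it; what a row does not reach is not made up. A row lasts 1/10 s, in which the tool goes at most 50 mm and 8.59 degrees, less where a joint would pass 70% of its speed; a pose out of reach is approached as far as the arm can. A call is refused whole if a number of a shift passes 5 or a number of a turn 0.15, either way. A call with a gripper value outside its range is refused whole. "hand" is the finger opening in cm, from 0 to 8.54, set as the call begins (left out, the last holds). The fingers move at their own pace and stop on an object; "grip_force" is the grip in N (left out, the last holds). Time passes only in rows, so rows that do not move let the fingers close. It gives the time, the measured TCP pose, the force and the opening at its end, in the units of the state.
- get_obs(): the state, without advancing time (a new reading comes with each control period).
- grab_frame(name): name is "scene" or "top"; returns the picture (384x512x3 uint8, red, green, blue); there is no depth.
- get_calibration(name): a dict with "intrinsics" (3x3 intrinsics, pixels), "xyz" and "orientation" of the camera in the world. Camera axes: x right, y down, z forward; pixel columns grow to the right and rows downward; lengths in m; the calibration is good to about 2 mm. A picture is of the moment at which its call begins. get_calibration takes no time and is no camera call.
- hand_in(): hands the job in, once; it reports no verdict.
The state is a dict: "clock": time; "joints": joint angles; "qvel": joint speeds; "tau": joint torques, N m; "tcp_pos": TCP position; "orientation": TCP orientation; "contact_force": force on the tool from outside, world axes, zero at the start; "moment": the same for the moment, N m; "grip_width": finger opening in m.
Only numpy, scipy, OpenCV 4.12 (cv2) and the standard library are available. Lean on these libraries where they do the work, as an engineer would, in place of code of your own. Each camera call takes 0.05 s, during which the arm holds its last target. There are 200 camera calls.

### The job

At the fly-tying bench, get the dye pan ready to heat: slide the hob's flat cover fully back off the heating plate, and only then slide the saucepan sideways along the hob, without lifting or tipping it, until it stands centred on the heating plate with its handle pointing straight out over the hob's front edge. Leave the cover fully back, let go, and do not disturb the kettle or anything else on the bench.

Things in the scene. Friction and masses are not known exactly. Their poses are not given: they have to be found in the camera images.
- hob: Fixed aluminium bench hob, 355 (x) by 440 (y) by 40 mm high. Origin on the table under the heating plate's centre; x to its rear (away from the robot), y to its left, z up. Flat top 40 mm above the table, from x = -97 to +257 mm. Two rails guide the cover (12 mm wide, 14 mm high, y = +-81 mm) at the rear only, x = 85 to 250 mm; in front, three places side by side on one flat top.
- plate (a point): Centre of the heating plate, a dark flush disc of 130 mm diameter in the middle of the hob's three front places; the point lies on the hob's top (z = 40 mm), its axes are those of the hob. At the start it is under the cover.
- ring_left (a point): Centre of the left resting place, a thin dark circle of 120 mm diameter drawn on the hob's top, 150 mm to the left (+y) of the plate. The saucepan or the kettle stands on it at the start.
- ring_right (a point): Centre of the right resting place, the same circle 150 mm to the right (-y) of the plate. The other pot stands on it.
- cover (a joint): Flat steel cover sliding along the hob's x over the heating plate, 170 (x) by 146 mm, its upper face 8 mm above the hob's top. In m: 0 = fully forward over the plate (front edge 75 mm in front of the plate's centre), 0.150 = fully back at its stop (front edge 75 mm behind the centre, plate free). Starts at 0 to 0.04, slides with about 2 N of friction and stays where left.
- cover_pull (a point): Grip point of the cover's pull: an upright black bar near the cover's front edge, 70 mm long (along the hob's y), 12 mm thick (x), 30 mm high above the cover's face. The point is in its middle, 22 mm above the cover's face, 8 mm below the bar's top, and moves with the cover; at cover = 0 it lies 55 mm in front of the plate's centre.
- saucepan: Open steel saucepan, 120 mm in diameter, 70 mm high, one straight black handle; 0.35 to 0.7 kg. Origin at the centre of its underside, z up. The handle points along its own -x, 18 mm wide, 14 mm thick, its middle line 55 mm above the underside, its black part 75 to 170 mm from the pan's axis. Starts on either ring, handle towards the robot, up to 0.45 rad askew to the hob.
- pan_grip (a point): Middle of the saucepan's handle, 110 mm from the pan's axis, 55 mm above its underside.
- kettle: Small closed steel kettle, 112 mm in diameter at its foot, with a short spout (to 86 mm from its axis, along its -x) and a black hoop over the top, 140 mm high in all; about 0.6 kg. Origin at the centre of its underside. It stands loose on the ring that the saucepan does not occupy.
- hook_jar: Screw-top jar, 52 mm in diameter, 65 mm high, standing loose on a rear corner of the hob beside the cover's rails. Origin at the centre of its underside.
- spool: Wooden thread spool, 50 mm in diameter, 62 mm high, standing loose on the other rear corner of the hob. Origin at the centre of its underside.
- cement: Amber bottle, 44 mm in diameter, 100 mm high, loose on the table to the right. Origin at the centre of its underside.
- mug: White mug, 80 mm in diameter, 90 mm high, loose on the table to the right. Origin at the centre of its underside.
- fly_box: Flat grey box, 100 x 150 x 30 mm, loose on the table to the left. Origin at the centre of its underside.
- brush: Brush 170 mm long lying loose on the table to the left. Origin under its middle.
Mind the look-alikes: they are no part of the job. Leave any green or yellow look-alike of the saucepan alone.

How it is judged:
By the outcome, as a careful person would: the job done as asked, in the order asked, and still so for the second after the job is handed in, with the robot touching nothing.
It also fails if it takes over 51 s, if anything falls off the work surface, if the arm or the gripper's body presses on something with over 40 N, if the wrist force passes 120 N, or if a joint passes its speed limit or range.

## Working session

There is one attempt and no reset: what is moved stays moved. The work goes in short steps, Python scripts to look and compute and a tool call to move; the robot and the scene stay as the last step left them, time stands still between calls to the robot, and variables do not carry over. Pictures are saved under pics/ and viewed, about 8 in all and at most 12, crops included, and the job is handed in when it is done.

Besides the shell and the picture viewer there is one more tool, called after "Request:" as a command line: name --argument value ..., lists and objects as JSON in quotes. jog_arm: Moves the arm, as the interface text tells. Its arguments: {"type":"object","properties":{"plan":{"type":"array","items":{"type":"array"}},"hand":{"type":"number"},"grip_force":{"type":"number"}},"required":["plan"]}

```bash
mkdir -p pics; ls
python3 - <<'E'
from bench import *
import cv2
o=get_obs();print({k:o[k] for k in('clock','tcp_pos','orientation','contact_force','grip_width')})
for n in('scene','top'):
    print(n,get_calibration(n))
    im=grab_frame(n);cv2.imwrite(f'pics/{n}0.png',cv2.resize(im[:,:,::-1],(800,600),interpolation=cv2.INTER_CUBIC));cv2.imwrite(f'pics/{n}0raw.png',im[:,:,::-1])
E
```

```text
pics
{'clock': 0.0, 'tcp_pos': array([0.2481954 , 0.62721581, 0.30293677]), 'orientation': array([-5.88348705e-01, -3.08578507e+00,  2.85579874e-03]), 'contact_force': array([ 0.87857703,  1.26807505, -0.15431383]), 'grip_width': 0.08524530365409211}
scene {'intrinsics': array([[425.5827073 ,   0.        , 250.60521405],
       [  0.        , 425.5827073 , 193.52335331],
       [  0.        ,   0.        ,   1.        ]]), 'xyz': array([1.69307236, 0.26674619, 0.99301267]), 'orientation': array([-1.4073406 , -1.95356985,  0.96270252])}
top {'intrinsics': array([[385.54374512,   0.        , 254.46582192],
       [  0.        , 385.54374512, 188.6517055 ],
       [  0.        ,   0.        ,   1.        ]]), 'xyz': array([ 0.34683345, -0.10338478,  1.43839314]), 'orientation': array([-2.16897356,  2.12018421, -0.18422909])}
```

View pics/scene0.png

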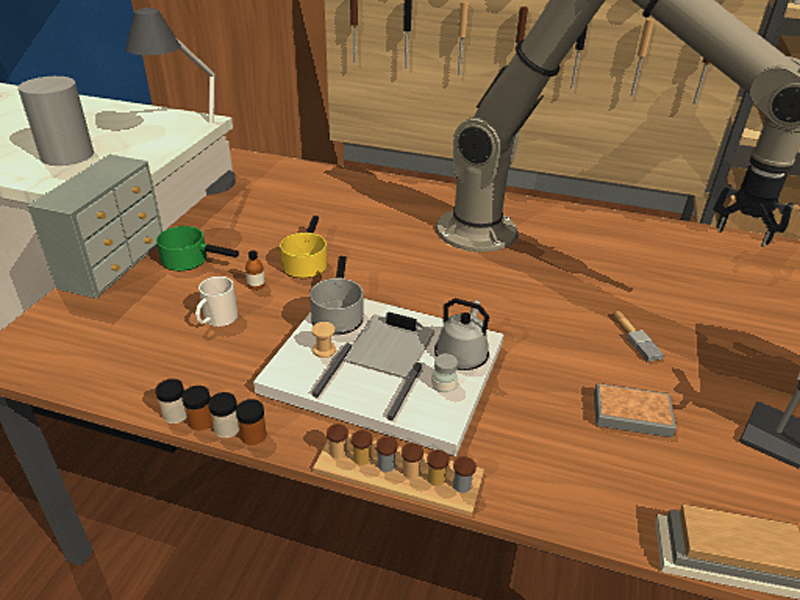

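View pics/top0.png

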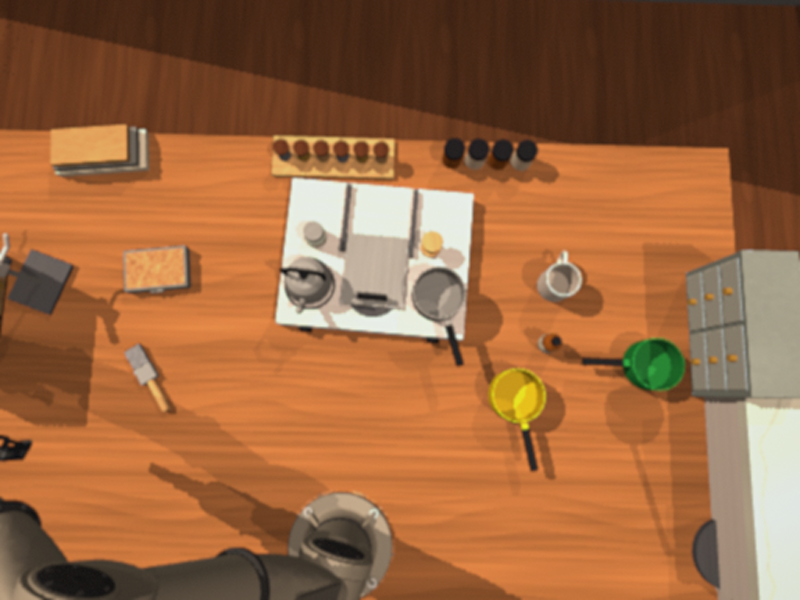

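The saucepan is on the right ring, with its body at about (438,293) in the top view and its handle tip at (459,362). The kettle is on the left at (308,283), and the cover pull at (372,296). I'll take an enlarged crop to get accurate picks.

Run:
```python
import cv2
im=cv2.imread('pics/top0raw.png')[105:240,170:312]
cv2.imwrite('pics/crop0.png',cv2.resize(im,None,fx=4.2,fy=4.2,interpolation=cv2.INTER_CUBIC))
```

```text
(no output)
```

View pics/crop0.png

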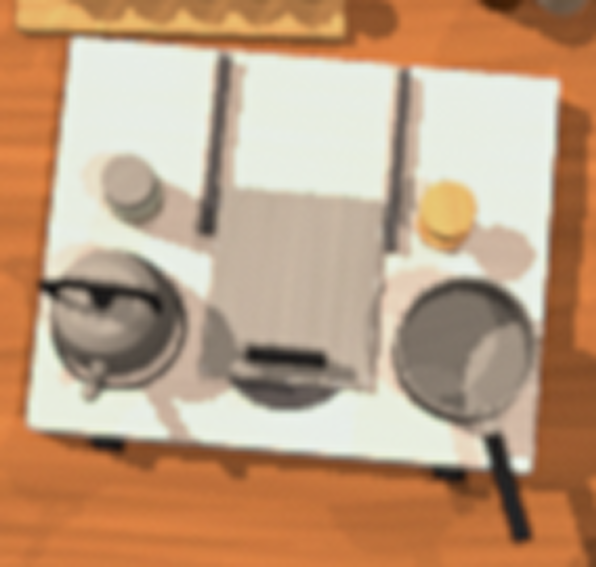

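```bash
cat > h.py <<'E'
from bench import *
import numpy as np
from scipy.spatial.transform import Rotation as R
from scipy.optimize import least_squares
C={n:get_calibration(n) for n in('top','scene')}
def pt(uv,z,n='top'):
    c=C[n];d=R.from_rotvec(c['orientation']).as_matrix()@np.linalg.inv(c['intrinsics'])@[*uv,1]
    return c['xyz']+d*(z-c['xyz'][2])/d[2]
E
python3 - <<'E'
from h import *
f=lambda u,v,z:pt((170+(u+.5)/4.2-.5,105+(v+.5)/4.2-.5),z)
P=np.array([f(*p,.04)[:2] for p in[(70,38),(559,80),(531,470),(28,430)]])
L=np.array([[.257,.22],[.257,-.22],[-.0975,-.22],[-.0975,.22]])
T=lambda q,l:np.array([[np.cos(q[2]),-np.sin(q[2])],[np.sin(q[2]),np.cos(q[2])]])@l+q[:2]
s=least_squares(lambda q:np.ravel([T(q,l) for l in L]-P),[.65,0,0]);q=s.x
print('hob',q,'res',(s.fun*1000).round(1))
inv=lambda p:np.array([[np.cos(q[2]),np.sin(q[2])],[-np.sin(q[2]),np.cos(q[2])]])@(p[:2]-q[:2])
for n,a in dict(pull=(287,357,.078),pan=(464,349,.11),hroot=(494,434,.102),htip=(522,540,.102),kettle=(117,322,.05),spool=(447,208,.102),jar=(130,182,.105),disc_front=(288,410,.04)).items():
    p=f(*a);print(n,p[:2].round(4),'hob',inv(p).round(4))
print('rings',T(q,[0,.15]),T(q,[0,-.15]))
E
```

```text
hob [ 0.58118629 -0.06025533 -0.05970537] res [-0.6 -0.9  0.8  0.9 -0.9 -1.6  0.7  1.5]
pull [ 0.5596 -0.0597] hob [-0.0216 -0.0008]
pan [ 0.5649 -0.2077] hob [-0.0075 -0.1482]
hroot [ 0.4953 -0.2341] hob [-0.0754 -0.1786]
htip [ 0.4083 -0.2578] hob [-0.1608 -0.2075]
kettle [0.5913 0.0897] hob [0.0011 0.1502]
spool [ 0.6871 -0.1926] hob [ 0.1136 -0.1258]
jar [0.7021 0.0764] hob [0.1126 0.1437]
disc_front [ 0.519  -0.0607] hob [-0.0621 -0.0042]
rings [0.59013677 0.0894774 ] [ 0.5722358  -0.20998805]
```

Request:
jog_arm --plan '[[[2.2, -4.4, 0], 0.03], [[2.2, -4.4, 0], 0.03], [[2.2, -4.4, 0], 0.03], [[2.2, -4.4, 0], 0.03], [[2.2, -4.4, 0], 0.03], [[2.2, -4.4, 0], 0.03], [[1.2, -4.6, 0], 0.03], [[1.2, -4.6, 0], 0.03], [[1.2, -4.6, 0], 0.03], [[1.2, -4.6, 0], 0.03], [[1.2, -4.6, 0], 0.02], [[1.2, -4.6, 0], 0]]' --hand 0 --grip_force 40

```text
clock: 1.3
tcp_pos: [0.4523, 0.0857, 0.3039]
orientation: [-0.088, -3.14, -0.0]
contact_force: [0.6, 0.4, 0.4]
grip_width: -0.0
```

Request:
jog_arm --plan '[[[1.6, -4.7, 0], 0], [[1.6, -4.7, 0], 0], [[1.6, -4.8, 0], 0], [[0, 0, -4.5], 0], [[0, 0, -4.5], 0], [[0, 0, -4], 0], [[0, 0, -3], 0], [[0, 0, -1.8], 0], [[0, 0, 0], 0]]'

```text
clock: 2.2
tcp_pos: [0.4983, -0.0537, 0.1235]
orientation: [-0.089, -3.135, 0.001]
contact_force: [0.7, -0.3, -0.8]
grip_width: 0.0003
```

Run:
```python
from bench import *
import cv2
im=grab_frame('scene')[140:300,140:340]
cv2.imwrite('pics/s1.png',cv2.resize(im[:,:,::-1],None,fx=3.5,fy=3.5,interpolation=cv2.INTER_CUBIC))
```

```text
(no output)
```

View pics/s1.png

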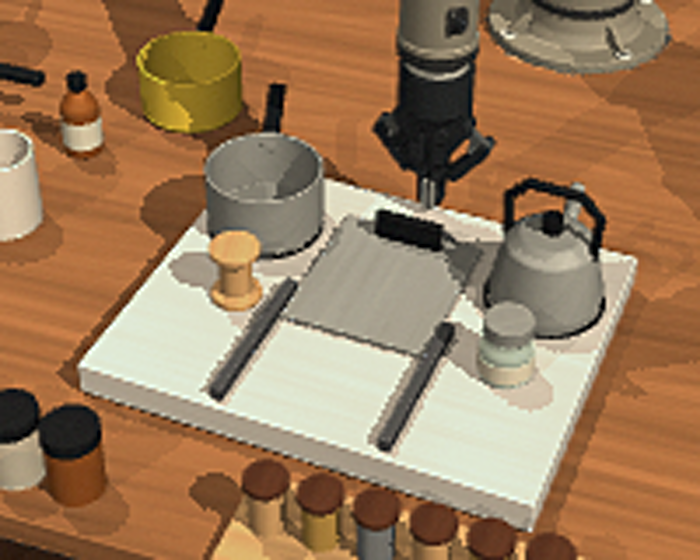

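The closed fingers at (430,195) are just in front of the pull at (408,230). I'll raise them slightly and push the cover back.

Request:
jog_arm --plan '[[[1.5, -0.1, 0.6], 0], [[1.5, -0.1, 0], 0], [[1.5, -0.1, 0], 0], [[1.5, -0.1, 0], 0], [[1.5, -0.1, 0], 0], [[1.5, -0.1, 0], 0], [[1.5, -0.1, 0], 0], [[1.5, -0.1, 0], 0], [[1.2, -0.1, 0], 0], [[1, -0.1, 0], 0], [[0.6, 0, 0], 0], [[0, 0, 0], 0]]'

```text
clock: 3.45
tcp_pos: [0.6492, -0.0638, 0.1327]
orientation: [0.089, 3.138, -0.0]
contact_force: [0.2, 0.8, -0.6]
grip_width: 0.0001
```

Request:
jog_arm --plan '[[[0.4, 0, 0], 0], [[0.3, 0, 0], 0], [[0.2, 0, 0], 0], [[0.2, 0, 0], 0], [[0, 0, 0], 0]]'

```text
clock: 3.95
tcp_pos: [0.6593, -0.064, 0.1318]
orientation: [0.089, 3.14, -0.0]
contact_force: [-1.2, -1.3, 0.5]
grip_width: -0.0002
```

Request:
jog_arm --plan '[[[0.2, 0, 0], 0], [[0.2, 0, 0], 0], [[0, 0, 0], 0]]'

```text
clock: 4.25
tcp_pos: [0.6602, -0.064, 0.1314]
orientation: [-0.09, -3.133, -0.001]
contact_force: [-11.7, 0.3, 7.5]
grip_width: -0.0001
```

The cover has hit its stop: −11.7 N, with 1 mm of motion for 4 mm commanded. I'll back off and go above the pan handle.

Request:
jog_arm --plan '[[[-2, 0.1, 0], 0], [[-2.2, 0.1, 0], 0], [[0, 0, 4], 0], [[0, 0, 4], 0], [[0, 0, 4], 0], [[-2.6, -3, 0], 0.055], [[-2.6, -3, 0], 0.055], [[-2.6, -3, 0], 0.055], [[-2.6, -3, 0], 0.055], [[-2.6, -3, 0], 0.055], [[-2.6, -3, 0], 0.055], [[0, 0, 0], 0]]' --hand 6

```text
clock: 5.45
tcp_pos: [0.4615, -0.2466, 0.2525]
orientation: [0.416, -3.114, 0.003]
contact_force: [0.1, -0.1, 0.3]
grip_width: 0.0604
```

Run:
```python
from bench import *
import cv2
im=grab_frame('top');cv2.imwrite('pics/t2raw.png',im[:,:,::-1])
im=im[105:250,170:340]
cv2.imwrite('pics/t2.png',cv2.resize(im[:,:,::-1],None,fx=4,fy=4,interpolation=cv2.INTER_CUBIC))
print(get_obs()['tcp_pos'])
```

```text
[ 0.46377181 -0.24414528  0.25242534]
```

View pics/t2.png

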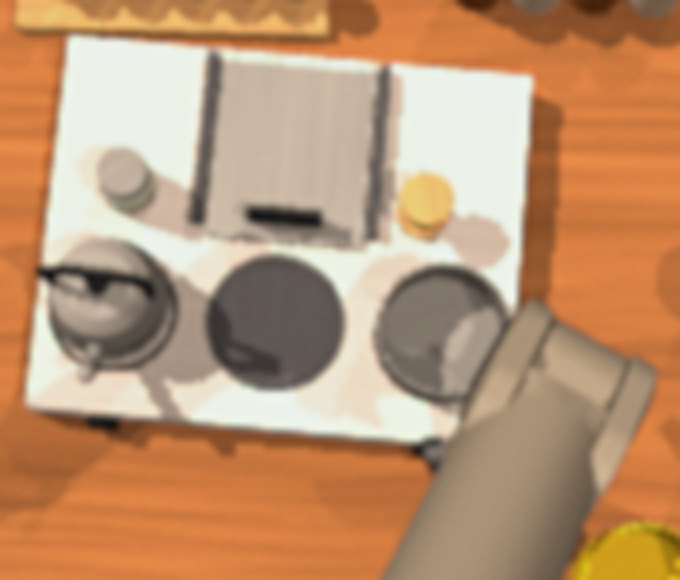

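The cover is fully back: its pull is at (284,216) and its front edge at y≈235, behind the disc. The plate is free at (276,322). Nothing else has moved, so I'll descend to the handle and grip.

Request:
jog_arm --plan '[[[0, 0, -3.5], 0], [[0, 0, -3.5], 0], [[0, 0, -2.2], 0], [[0, 0, -1.1], 0], [[0, 0, 0], 0]]'

```text
clock: 6.0
tcp_pos: [0.4655, -0.2407, 0.1478]
orientation: [0.43, -3.11, -0.002]
contact_force: [-0.8, -0.2, 0.2]
grip_width: 0.0601
```

Run:
```python
from h import *
import cv2
f=lambda u,v,z:pt((170+(u+.5)/4-.5,105+(v+.5)/4-.5),z)
print('disc',f(276,322,.04),'pull',f(284,216,.078))
im=grab_frame('scene')[120:250,170:310]
cv2.imwrite('pics/s3.png',cv2.resize(im[:,:,::-1],None,fx=4.5,fy=4.5,interpolation=cv2.INTER_CUBIC))
```

```text
disc [ 0.58234103 -0.06052324  0.04      ] pull [ 0.67327641 -0.06618814  0.078     ]
```

View pics/s3.png

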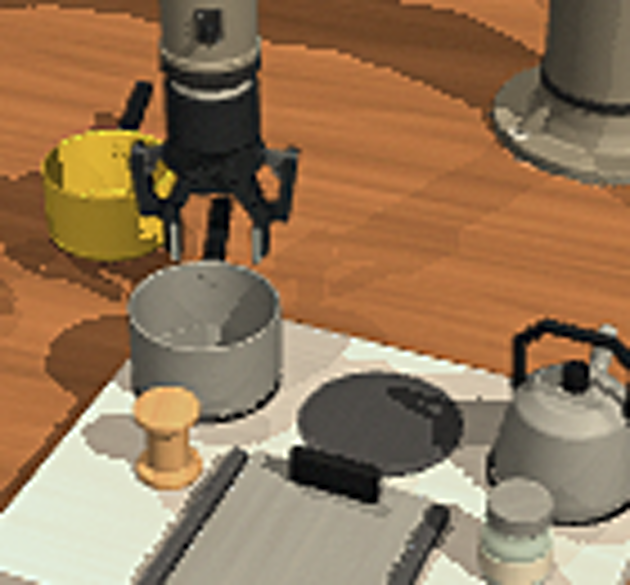

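The handle at (216,225) lies between the fingers, so I'll close on it.

Request:
jog_arm --plan '[[[0, 0, 0], 0], [[0, 0, 0], 0], [[0, 0, 0], 0], [[0, 0, 0], 0], [[0, 0, 0], 0], [[0, 0, 0], 0], [[0, 0, 0], 0]]' --hand 0 --grip_force 50

```text
clock: 6.75
tcp_pos: [0.4656, -0.2417, 0.1499]
orientation: [-0.428, 3.111, -0.0]
contact_force: [-1.4, 2.1, 6.9]
grip_width: 0.0173
```

Run:
```python
from h import *
import cv2
o=get_obs();print(o['tcp_pos'],o['orientation'],o['contact_force'],o['moment'])
im=grab_frame('top')[105:250,170:340]
cv2.imwrite('pics/t4.png',cv2.resize(im[:,:,::-1],None,fx=4,fy=4,interpolation=cv2.INTER_CUBIC))
```

```text
[ 0.46564351 -0.2416922   0.14988005] [-4.27934522e-01  3.11095471e+00 -3.55251056e-05] [-1.36319089  2.11428048  6.85825193] [0.4407934  0.18259087 0.1728752 ]
```

View pics/t4.png

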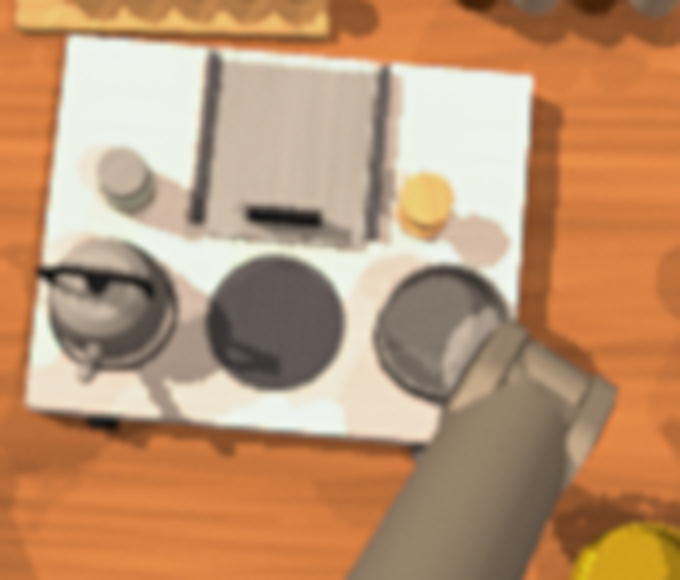

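The handle is gripped (17 mm opening) with about 7 N pressing down. I'll ease that off, then slide and turn the pan.

Request:
jog_arm --plan '[[[0, 0, 0.15], 0], [[0, 0.6, 0], -0.01], [[0.1, 1.2, 0], -0.02], [[0.1, 1.6, 0], -0.03], [[0.1, 1.7, 0], -0.03], [[0.1, 1.7, 0], -0.03], [[0.1, 1.7, 0], -0.03], [[0.1, 1.7, 0], -0.03], [[0.1, 1.7, 0], -0.03], [[0.1, 1.6, 0], -0.03], [[0.1, 1.2, 0], -0.02], [[0, 0, 0], 0]]'

```text
clock: 8.0
tcp_pos: [0.4739, -0.0931, 0.1502]
orientation: [0.024, -3.141, -0.001]
contact_force: [-0.3, 1.2, -1.8]
grip_width: 0.0172
```

Request:
jog_arm --plan '[[[0.1, 0.7, 0], -0.015], [[0.1, 1.1, 0], -0.02], [[0.1, 1.0, 0], -0.02], [[0.1, 0.7, 0], -0.015], [[0, 0.4, 0], -0.005], [[0, 0, 0], 0], [[0, 0, 0], 0]]'

```text
clock: 8.7
tcp_pos: [0.4783, -0.0559, 0.1504]
orientation: [0.096, 3.14, -0.0]
contact_force: [0.5, 0.4, -2.2]
grip_width: 0.017
```

Run:
```python
from h import *
import cv2
im=grab_frame('top');cv2.imwrite('pics/t5raw.png',im[:,:,::-1])
cv2.imwrite('pics/t5.png',cv2.resize(im[105:250,170:340,::-1],None,fx=4,fy=4,interpolation=cv2.INTER_CUBIC))
```

```text
(no output)
```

View pics/t5.png

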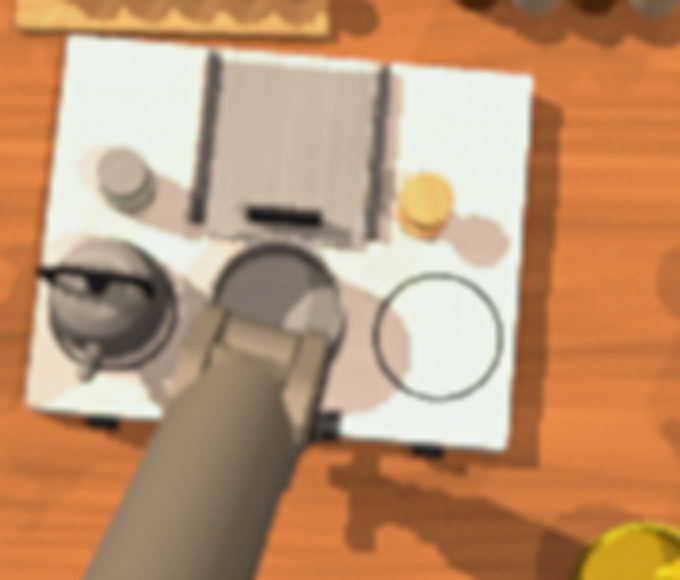

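Run:
```python
from h import *
import cv2
def prj(p,n):
    c=C[n];d=R.from_rotvec(c['orientation']).as_matrix().T@(np.array(p).T-c['xyz'][:,None]);q=c['intrinsics']@d;return (q[:2]/q[2]).T
a=np.linspace(0,2*np.pi,200)
circ=lambda c,z,r:np.c_[c[0]+r*np.cos(a),c[1]+r*np.sin(a),0*a+z]
out=[]
for n,(u0,v0) in dict(top=(200,150),scene=(180,140)).items():
    im=cv2.imread('pics/t5raw.png') if n=='top' else grab_frame(n)[:,:,::-1]
    S=6 if n=='top' else 4; w=66*6//S; k=np.ascontiguousarray(cv2.resize(im[v0:v0+w,u0:u0+w],None,fx=S,fy=S,interpolation=cv2.INTER_CUBIC))
    for z,col in((.11,(0,0,255)),(.04,(0,255,0))):
        p=((prj(circ((.5815,-.0604),z,.06),n)-[u0,v0]+.5)*S-.5)
        cv2.polylines(k,[np.int32(p*16)],True,col,1,cv2.LINE_AA,4)
    out.append(cv2.resize(k,(396,396)))
cv2.imwrite('pics/o6.png',np.hstack(out))
```

```text
(no output)
```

View pics/o6.png

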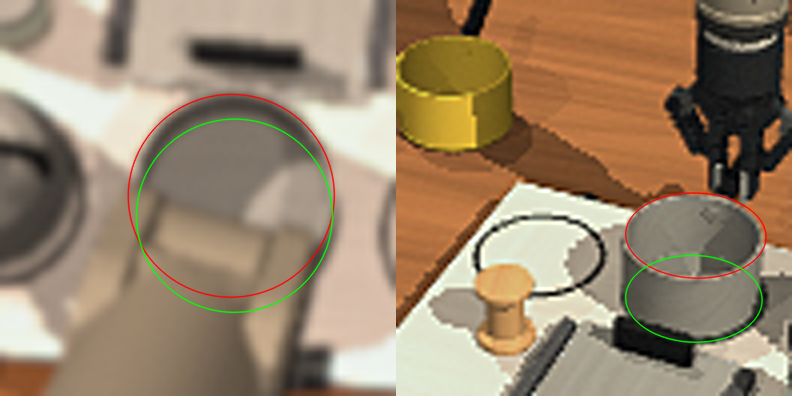

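In both overlays the pan sits about 3.5 mm too far to the right (−y), and x agrees. I'll correct that, release and withdraw to look.

Request:
jog_arm --plan '[[[0, 0.2, 0], 0], [[0, 0.2, 0], 0], [[0, 0, 0], 0], [[0, 0, 0], 0]]'

```text
clock: 9.2
tcp_pos: [0.4781, -0.0518, 0.1504]
orientation: [-0.097, -3.14, 0.0]
contact_force: [-0.5, -1.1, -2.6]
grip_width: 0.017
```

Request:
jog_arm --plan '[[[0, 0, 0], 0], [[0, 0, 0], 0], [[0, 0, 0], 0], [[0, 0, 0], 0], [[0, 0, 0], 0]]' --hand 5

```text
clock: 9.7
tcp_pos: [0.4783, -0.0517, 0.1505]
orientation: [0.097, 3.14, 0.0]
contact_force: [-0.4, 0.4, -0.4]
grip_width: 0.0501
```

Request:
jog_arm --plan '[[[0, 0, 1.5], 0], [[0, 0, 3], 0], [[0, 0, 4], 0], [[0, 0, 4], 0], [[0, 4.5, 1], 0], [[0, 4.5, 0], 0], [[0, 4.5, 0], 0], [[0, 4.5, 0], 0], [[0, 4.5, 0], 0], [[0, 4.5, 0], 0], [[0, 4.5, 0], 0], [[0, 0, 0], 0]]'

```text
clock: 10.9
tcp_pos: [0.4767, 0.2707, 0.2852]
orientation: [-0.082, -3.14, -0.005]
contact_force: [-1.2, -0.0, -0.4]
grip_width: 0.0499
```

```bash
cat > ov.py <<'E'
from h import *
import cv2,sys
def prj(p,n):
    c=C[n];d=R.from_rotvec(c['orientation']).as_matrix().T@(np.array(p).T-c['xyz'][:,None]);q=c['intrinsics']@d;return (q[:2]/q[2]).T
a=np.linspace(0,2*np.pi,200)
circ=lambda c,z,r:np.c_[c[0]+r*np.cos(a),c[1]+r*np.sin(a),0*a+z]
P=np.array((.5815,-.0604));d=np.array((.9982,-.0597));e=np.array((.0597,.9982))
out=[]
for n,(u0,v0) in dict(top=(190,148),scene=(190,130)).items():
    im=grab_frame(n)[:,:,::-1];cv2.imwrite(f'pics/{n}{sys.argv[1]}raw.png',im)
    S=4.5; w=88;k=np.ascontiguousarray(cv2.resize(im[v0:v0+w,u0:u0+w],None,fx=S,fy=S,interpolation=cv2.INTER_CUBIC))
    h=np.array([[*(P-d*x+e*y),.102] for x,y in((.075,.009),(.17,.009),(.17,-.009),(.075,-.009))])
    for p,col in((circ(P,.11,.06),(0,0,255)),(circ(P,.04,.06),(0,255,0)),(h,(255,255,0))):
        cv2.polylines(k,[np.int32(((prj(p,n)-[u0,v0]+.5)*S-.5)*16)],True,col,1,cv2.LINE_AA,4)
    out.append(k)
cv2.imwrite(f'pics/o{sys.argv[1]}.png',np.hstack(out))
E
python3 ov.py 7
```

```text
(no output)
```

View pics/o7.png

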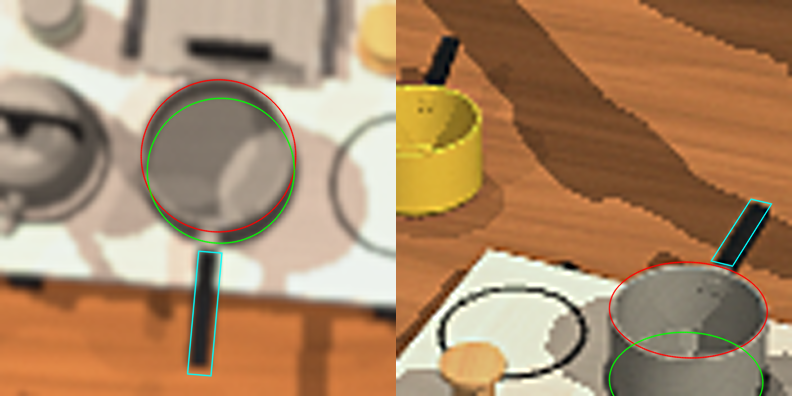

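The pan stands free on the plate and matches the overlay: rim within about 2 px of the 4.5× crop, handle at (208,250) to (199,366) along the outline. I'll refine this numerically.

```bash
cat > fit.py <<'E'
import sys;sys.argv=['',sys.argv[1]]
from h import *
import cv2
from scipy.ndimage import map_coordinates as mc
def prj(p,n):
    c=C[n];d=R.from_rotvec(c['orientation']).as_matrix().T@(np.array(p).T-c['xyz'][:,None]);q=c['intrinsics']@d;return (q[:2]/q[2]).T
a=np.radians(np.arange(0,360,3));k=sys.argv[1]
# outer rim edge in both views: strength of brightness step along circle, maximised
for n in('top','scene'):
    g=cv2.GaussianBlur(cv2.imread(f'pics/{n}{k}raw.png',0).astype(float),(0,0),.7)
    def sc(c,z,r0):
        f=lambda r:mc(g,prj(np.c_[c[0]+r*np.cos(a),c[1]+r*np.sin(a),0*a+z],n).T[::-1],order=1)
        return np.clip(f(r0+.003)-f(r0-.003),0,60).mean()
    G=[(sc((x,y),.11,.06),x,y) for x in np.arange(.570,.594,.0005) for y in np.arange(-.072,-.048,.0005)]
    print(n,'rim',max(G))
im=cv2.imread(f'pics/top{k}raw.png').astype(int)
m=np.zeros(im.shape[:2],np.uint8);m[203:231,228:242]=im[203:231,228:242].max(2)<60
v,u=np.nonzero(m);w=np.array([pt(p,.102)[:2] for p in zip(u,v)])
for s in (w,w[(w[:,0]<.48)]):
    vx,vy,x,y=cv2.fitLine(s.astype(np.float32),cv2.DIST_L2,0,.01,.01).ravel()
    print('handle',len(s),'mid',x,y,'yaw',np.arctan(vy/vx),'line y at .5815:',y+(.5815-x)*vy/vx,'x ext',s[:,0].min(),s[:,0].max())
E
python3 fit.py 7
```

```text
top rim (np.float64(31.306474050840606), np.float64(0.5719999999999997), np.float64(-0.061999999999999986))
scene rim (np.float64(16.591208421161173), np.float64(0.5869999999999981), np.float64(-0.062499999999999986))
handle 65 mid 0.45980564 -0.051674895 yaw -0.057143755 line y at .5815: -0.058636546 x ext 0.4214146478671669 0.5048956155108953
handle 49 mid 0.44957083 -0.051117722 yaw -0.06496311 line y at .5815: -0.059700325 x ext 0.4214146478671669 0.47701790208442274
```

```bash
sed -e "s/^for n in('top','scene'):/for n in('top','scene'):\n    a=np.radians(np.arange(-95,96,3)+(180 if n=='scene' else 0))/" -e '/^im=/,$d' fit.py > fit2.py; python3 fit2.py 7
```

```text
top rim (np.float64(48.251011840736126), np.float64(0.5809999999999987), np.float64(-0.060999999999999985))
scene rim (np.float64(25.89616638144711), np.float64(0.5919999999999975), np.float64(-0.05699999999999998))
```

Run:
```python
from bench import *
import cv2,numpy as np
A=cv2.imread('pics/top0raw.png',0).astype(float);B=cv2.imread('pics/top7raw.png',0).astype(float)
for n,(u,v) in dict(kettle=(197,181),jar=(201,149),spool=(276,155),mug=(360,180),cement=(352,219),yellow=(332,253),green=(419,233)).items():
    s=np.s_[v-14:v+15,u-14:u+15];print(n,'mean diff',abs(A[s]-B[s]).mean().round(2),'shift',np.round(cv2.phaseCorrelate(A[s].copy(),B[s].copy())[0],2))
o=get_obs();print(o['clock'],o['tcp_pos'],abs(o['qvel']).max(),o['contact_force'])
```

```text
kettle mean diff 4.88 shift [0.03 0.01]
jar mean diff 5.72 shift [-0.04  0.01]
spool mean diff 6.82 shift [-0.11  0.03]
mug mean diff 5.27 shift [-0.    0.04]
cement mean diff 4.74 shift [-0.    0.02]
yellow mean diff 5.86 shift [-0.03  0.03]
green mean diff 3.34 shift [-0.05  0.  ]
11.0 [0.477724   0.26420031 0.28502563] 0.03903544153159869 [ 0.42677597 -0.88559888  0.41965651]
```

```bash
python3 -c "
from bench import *
print(hand_in())"
```

```text
the job is handed in; nothing more can be done
None
```

The dye pan is ready to heat, and I handed the job in with the robot's clock at about 11 s.

- **Cover:** I pushed it back with closed fingers until it met its stop (about 12 N). The top view showed the plate fully free.
- **Saucepan:** Once the cover was back, I gripped the handle and slid and turned the pan onto the plate. I then corrected it 4 mm sideways, let go and moved the arm clear.

**Last checks:**
- **Centring:** The top camera puts the pan at (0.581, −0.061), within about 1.5 mm of the plate centre, which measured (0.581 to 0.582, −0.060).
- **Handle:** It points at about −0.057 to −0.065 rad, against −0.060 for the hob.
- **Other objects:** In the top view the kettle, jar, spool, mug, cement and look-alike pans shifted 0.11 px or less. I didn't measure the fly box and brush, but the arm did not reach down near them.

**Disagreements:**
- **Rim fits:** The automatic rim fit from the scene camera put the pan up to 10 mm off in x and 4 mm in y. A full-circle fit from the top camera was about 9 mm off in x. I blame the pan's visible side wall and did not rely on either fit.
- **Handle tip:** It appeared about 7 mm short of its expected outline. The rest of the outline matched by eye.

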